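Clamp the test card and roll the coating bar to the start line

ROBOT

A 7-joint arm with a two-finger parallel gripper is mounted at the origin on a cart in front of the work surface, level with it; the furniture and walls round the work are solid. World frame = base frame: x ahead of the robot, y to its left, z up, the work surface at z = 0. Lengths are in m, angles in rad, forces in N, time in s.
With the tool pointing down it reaches from about 0.35 to 0.9 m from the base axis. Payload 8.1 kg.
Tool frame: the origin (TCP) lies midway between the tips of the shut fingers; the grasp point (between the pads) lies arm.grasp_offset behind it (arm.grasp_offset is the distance from the TCP to the grasp point, in m); z points along the fingers, y is the line along which they close (so a half turn about z gives the same grasp; the last joint's range is limited). The gripper opens to 92 mm and grips with 3 to 60 N. Pads are 19 mm wide; open, the fingers measure 130 mm over their backs; the gripper's body (75 mm by 190 mm) begins 47 mm behind the grasp point.
Start: joints at [-1.308, 0.434, 0.025, 1.573, -0.012, 1.134, -0.075], TCP at [0.224, 0.584, 0.193] pointing down, gripper open.
Joint ranges: [-2.62, 2.62], [-0.44, 2.09], [-1.27, 1.32], [0.08, 2.57], [-1.32, 4.46], [0.12, 2], [-2.74, 2.74]. Speed limits (rad/s): [2.22, 2.22, 3.01, 3.01, 3.14, 3.14, 3.14].

INTERFACE

Orientations are given as a rotation vector (axis times angle).
In Python, from cell import observe, imaging, arm gives the robot as it stands.
- The arm moves only by the tool apply_moves, never from a script. Its argument "commands" is a list of rows, each a list of 5 numbers: the opening in per cent of the stroke, from 0 (shut) to 100 (fully open), then the shift along the world's x, y, z in units of 0.06 m (1.0 is 0.06 m), then the turn about the world's z in units of 0.5 rad (1.0 is 0.5 rad). A call has 1 to 12 rows; each row shifts and turns the commanded pose from where the row before left it; what a row does not reach is not made up. A row lasts 1/8 s, in which the tool goes at most 62.5 mm and 10.7 degrees, less where a joint would pass 70% of its speed; a pose out of reach is approached as far as the arm can. A call with a number of a shift or a turn outside -1 to 1 is refused whole. A call with a gripper value outside its range is refused whole. The fingers move at their own pace and stop on an object; "newtons" is the grip in N (left out, the last holds). Time passes only in rows, so rows that do not move let the fingers close. It gives the time, the measured TCP pose, the force, the opening and the grip force at its end, in the units of the state.
- observe(): the state, without advancing time (a new reading comes with each control period).
- imaging.get_image(name): name is "scene" or "side" or "wrist"; returns (picture, depth): 400x640x3 uint8, red, green, blue; 400x640 float32, m along the optical axis (not along the pixel's ray), 0 where there is no reading.
- imaging.camera_params(name): a dict with "camera_matrix" (3x3 intrinsics, pixels), "origin" and "rotation" of the camera in the world; the wrist camera has in their place "tool_from_camera" (4x4, takes a point from camera to tool coordinates, whose origin is the TCP and whose axes are the flange's). Camera axes: x right, y up, looking along -z (the intrinsics and any distortion apply to the point x, -y, -z); pixel columns grow to the right and rows downward; lengths in m; the calibration is good to about 2 mm. A picture is of the moment at which its call begins: read the wrist's pose just before it. camera_params takes no time and is no camera call.
- arm.sign_off(): hands the job in; it is judged then, once.
The state is a dict: "clock": time; "joints": joint angles; "dq": joint speeds; "joint_efforts": joint torques, N m; "position": TCP position; "ee_rot": TCP orientation; "force": force on the tool from outside, world axes, zero at the start; "ft_torque": the same for the moment, N m; "width": opening from 0.0 (shut) to 1.0 (fully open); "gripper_force": force on a finger pad.
Only numpy, scipy, OpenCV 4.12 (cv2) and the standard library are available. Lean on these libraries where they do the work, as an engineer would, in place of code of your own. Each camera call takes 0.05 s, during which the arm holds its last target. There are 200 camera calls.

TASK

Get the drawdown board ready for an ink test. First press the cam lever at the head of the board right down, so that the clamp bar holds the card. Then, with the fingertips on its top, roll the steel coating bar along the card until it lies still along the printed start line, covering the line from end to end. Do not pick the bar up, and leave the other things on the trolley where they are.

Things in the scene. Friction and masses are not known exactly. Their poses are not given: they have to be found in the camera images.
- drawdown_board: grey ink test board, 160 x 240 mm, heavy, does not move; origin at the centre of its underside on the trolley; its +y runs from foot to head (clamp), +x across it. Level black pad with a white card on it, its top 15 mm above the origin. Aluminium foot lip across at y = -114 mm, 20 mm high. Clamp bar across at y = +97 mm (140 x 18 mm), its pins 34 mm and the lever's fork 42 mm above the origin
- start_line (a point): middle of the thin black start line printed across the card (116 mm long along the board's x, 1.8 mm wide), on the card's surface, 15 mm above the board's underside; axes as the board's. It is 40 mm from the board's centre towards the head, and 48 mm short of the near edge of the clamp bar
- coating_bar: loose steel rod, 16 mm diameter, 140 mm long, 0.2 kg, wire-wound in the middle, lying across the card towards its foot, nearly square to the board; origin at its centre on its axis, 8 mm above the card; its x is along the rod, y and z turn as it rolls. Pressed lightly on top and drawn along, it rolls half as far as the fingertips go and keeps its direction; it stops soon when let go
- bar_end_1 (a point): centre of the bar's end face at its own +x, 70 mm from its centre
- bar_end_2 (a point): centre of the bar's end face at its own -x, 70 mm from its centre
- clamp_lever (a joint): angle of the cam lever in rad: 0 = folded right down, level along the clamp bar (card clamped), against a firm stop; up to 1.15 = raised (card free). Stiff by friction, stays where it is left; takes about 3 N at its grip, best pressed over along its arc (down and towards the board's -x), as a fingertip pressing straight down on its raised end may stick
- lever_pivot (a point): axis of the cam lever, 34.5 mm above the board's underside at x = +30 mm, y = +97 mm of the board; the axis runs along the board's y. The lever reaches from here towards the board's -x, 82 mm long; raised, its far end stands up
- lever_grip (a point): top of the lever's round black grip (16 mm thick, 34 mm long), 65 mm from the pivot along the lever; folded down it is 45 mm above the board's underside
- ink_tin: bystander: small ink tin with lid, diameter 60 mm, 55 mm high, standing beyond the head of the board; origin at the centre of its underside
- ink_cup: bystander: empty mixing cup, diameter 63 mm, 62 mm high, beyond the foot of the board; origin at the centre of its underside
- loupe: bystander: black folding magnifier 40 x 40 x 42 mm, beyond the foot of the board; origin at the centre of its underside
- marker: bystander: marker pen 135 mm long, 17 mm thick, lying on the trolley beyond the foot of the board; origin at the centre of its underside

How it is judged:
On the way, in this order (a step that is already met when the one before it is completed fails the run):
1. the cam lever is pressed right down, the card is clamped (value of joint clamp_lever below 0.1 rad), for 0.2 s.
2. the coating bar lies on the start line (y of bar_end_1 in the frame of start_line between -0.006 and 0.006 m and y of bar_end_2 in the frame of start_line between -0.006 and 0.006 m), for 0.2 s.
At the end, for the whole second after the job is handed in: the cam lever is folded down (under 0.1 rad); the coating bar rests on the card over the start line, the axis at both its ends within 6 mm of the line and its middle within 20 mm of the line's middle along it, and is still (all of step 2 and value of joint clamp_lever below 0.1 rad and x of coating_bar in the frame of start_line between -0.02 and 0.02 m and z of coating_bar in the frame of start_line below 0.011 m and linear speed of coating_bar below 0.01 m/s); the robot touches nothing.
It fails at once if the coating bar was lifted (an end more than 12 mm above where it rests) or left the board (z of any of bar_end_1, bar_end_2 in the frame of start_line above 0.02 m or z of coating_bar in the frame of start_line below 0 m).
It fails at once if the bar was rolled while the card was still unclamped (value of joint clamp_lever above 0.3 rad and distance of coating_bar from where it was at the start of the episode above 0.02 m).
It fails at once if a bystander was moved by more than 20 mm (distance of any of ink_tin, ink_cup, loupe, marker from where it was at the start of the episode above 0.02 m).
It also fails if it takes over 64 s, if anything falls off the work surface, if the arm or the gripper's body presses on something with over 40 N, if the wrist force passes 120 N, or if a joint passes its speed limit or range.

## Working session

There is one attempt and no reset: what is moved stays moved. The work goes in short steps, Python scripts to look and compute and a tool call to move; the robot and the scene stay as the last step left them, time stands still between calls to the robot, and variables do not carry over. Pictures are saved under pics/ and viewed, at most 10 in all, crops included, and the job is handed in when it is done.

Besides the shell and the picture viewer there is one more tool, called after "Emit:" as a command line: name --pt "numbers of a row" for each row, then --argument value for the rest. apply_moves: Moves the arm, as the interface text tells. Its arguments: {"type":"object","properties":{"commands":{"type":"array"},"newtons":{"type":"number"}},"required":["commands"]}

```bash
mkdir -p pics
cat > h.py <<'E'
import numpy as np, cv2
from cell import observe, imaging, arm
from scipy.spatial.transform import Rotation as R
def shot(n):
    s=observe(); im,d=imaging.get_image(n); p=imaging.camera_params(n)
    K=np.array(p["camera_matrix"])
    if n=="wrist":
        T=np.eye(4); T[:3,:3]=R.from_rotvec(s["ee_rot"]).as_matrix(); T[:3,3]=s["position"]
        T=T@np.array(p["tool_from_camera"]); Rc,o=T[:3,:3],T[:3,3]
    else: Rc,o=np.array(p["rotation"]),np.array(p["origin"])
    return im,d,K,Rc,o,p
def ray(K,Rc,u,v):
    a=np.linalg.inv(K)@[u,v,1]; return Rc@np.array([a[0],-a[1],-1])
def onz(K,Rc,o,u,v,z):
    r=ray(K,Rc,u,v); return o+r*(z-o[2])/r[2]
def dep(K,Rc,o,u,v,d): return o+ray(K,Rc,u,v)*d[int(v),int(u)]
E
python3 - <<'E'
from h import *
for n in("scene","side"):
    im,d,K,Rc,o,p=shot(n); cv2.imwrite(f"pics/{n}0.png",im[:,:,::-1]); print(n,p)
    np.savez(f"{n}0.npz",im=im,d=d,K=K,Rc=Rc,o=o)
print(observe()); print(arm.grasp_offset)
E
```

```text
scene {'camera_matrix': array([[480.52381586,   0.        , 314.42913591],
       [  0.        , 480.52381586, 198.22706361],
       [  0.        ,   0.        ,   1.        ]]), 'origin': array([ 0.05080288, -0.81976632,  0.57113162]), 'rotation': array([ 1.04129464, -0.25728098, -0.48527132])}
side {'camera_matrix': array([[399.85791615,   0.        , 319.81018755],
       [  0.        , 399.85791615, 206.03297643],
       [  0.        ,   0.        ,   1.        ]]), 'origin': array([ 0.47508455, -0.67341876,  0.54456392]), 'rotation': array([ 0.989002  , -0.00586559, -0.06183026])}
{'clock': 0.1, 'joints': array([-1.3076159 ,  0.43516625,  0.0249569 ,  1.57399468, -0.01157784,
        1.13397946, -0.07512646]), 'dq': array([ 3.55943578e-05, -1.74968204e-03,  1.05940593e-04, -2.96668748e-03,
       -1.34865697e-03, -7.34407415e-04, -9.23924446e-04]), 'joint_efforts': array([ 4.62110911e-03, -6.69123602e+01,  9.88444760e-01, -3.15145898e+01,
       -6.05567778e-02,  3.73648480e-02, -6.75808081e-06]), 'position': array([0.2234231 , 0.58317194, 0.19221966]), 'ee_rot': array([-5.71457755e-01, -3.08906350e+00,  2.19669766e-03]), 'force': array([-0.41211484,  0.08205852, -0.20723134]), 'ft_torque': array([-0.00494705,  0.02095429, -0.00305586]), 'gripper_force': 0.0, 'width': 0.9990582986819779}
0.0188
```

```bash
sed -i 's/Rc,o=np.array(p\["rotation"\])/Rc,o=R.from_rotvec(p["rotation"]).as_matrix()/' h.py; sed -n 10,14p h.py
```

```text
else: Rc,o=R.from_rotvec(p["rotation"]).as_matrix(),np.array(p["origin"])
    return im,d,K,Rc,o,p
def ray(K,Rc,u,v):
    a=np.linalg.inv(K)@[u,v,1]; return Rc@np.array([a[0],-a[1],-1])
def onz(K,Rc,o,u,v,z):
```

View pics/scene0.png

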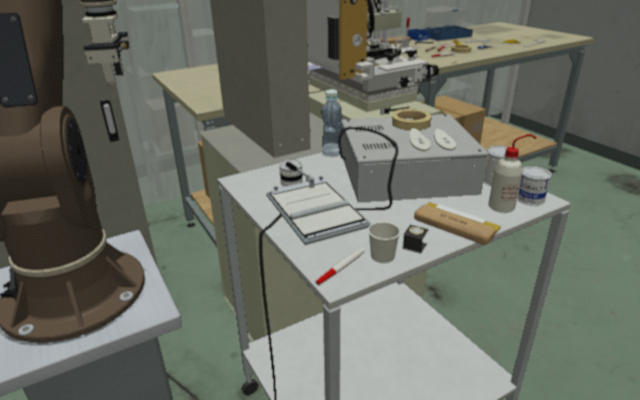

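View pics/side0.png

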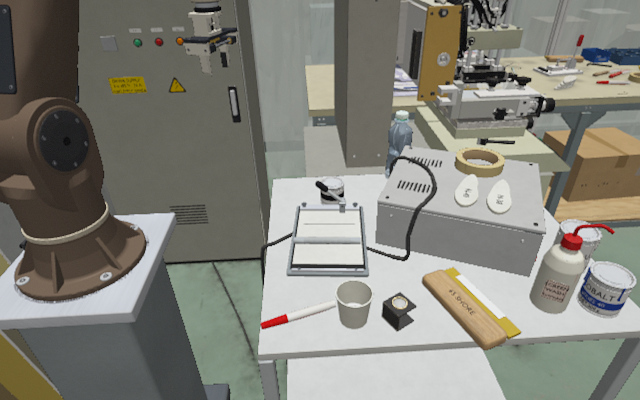

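Run:
```python
from h import *
z=np.load("side0.npz"); K,o,d=z["K"],z["o"],z["d"]
im,_,K,Rc,o,p=shot("side")
cv2.imwrite("pics/c1.png",cv2.resize(im[170:285,270:390,::-1],None,fx=5,fy=5,interpolation=cv2.INTER_CUBIC))
for u,v in [(287,273),(366,273),(368,206),(294,206),(296,240),(320,240),(345,240),(366,240)]:
    print(u,v,onz(K,Rc,o,u,v,.015).round(3),dep(K,Rc,o,u,v,d).round(3))
```

```text
287 273 [ 0.431 -0.098  0.015] [ 0.431 -0.094  0.012]
366 273 [ 0.582 -0.11   0.015] [ 0.583 -0.107  0.013]
368 206 [0.622 0.121 0.015] [0.626 0.142 0.   ]
294 206 [0.445 0.137 0.015] [ 0.444  0.16  -0.001]
296 240 [0.449 0.003 0.015] [ 0.45  -0.013  0.028]
320 240 [ 0.5   -0.001  0.015] [ 0.5   -0.015  0.026]
345 240 [ 0.553 -0.005  0.015] [ 0.551 -0.021  0.028]
366 240 [ 0.598 -0.009  0.015] [ 0.601  0.011 -0.001]
```

View pics/c1.png

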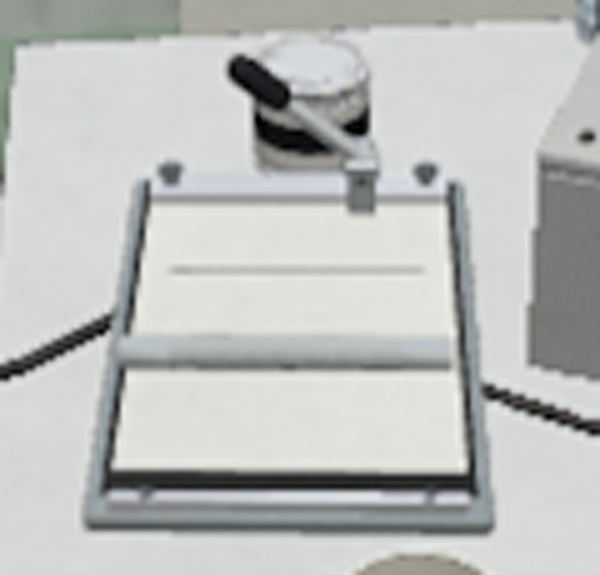

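Run:
```python
from h import *
im,d,K,Rc,o,p=shot("side")
f=lambda x,y:(270+x/5-.4,170+y/5-.4)
for n,x,y,z in [("L1",170,269,.015),("L2",424,270,.015),("b1",120,350,.029),("b2",450,350,.029),("piv",360,165,.042),("tip",240,66,.1),("grip",262,80,.1)]:
    u,v=f(x,y); print(n,onz(K,Rc,o,u,v,z).round(4),dep(K,Rc,o,u,v,d).round(4))
L1=onz(K,Rc,o,*f(170,269),.015);L2=onz(K,Rc,o,*f(424,270),.015)
ex=(L2-L1);print("len",np.linalg.norm(ex));ex/=np.linalg.norm(ex);ey=np.array([-ex[1],ex[0],0]);C=(L1+L2)/2-.04*ey
print("yaw",np.degrees(np.arctan2(ex[1],ex[0])),"C",C,"pivot",C+.03*ex+.097*ey)
print(imaging.camera_params("wrist"))
print(R.from_rotvec(observe()["ee_rot"]).as_matrix().round(2))
```

```text
L1 [0.4665 0.0627 0.015 ] [0.4664 0.0658 0.0128]
L2 [0.5806 0.052  0.015 ] [0.5807 0.0525 0.0146]
b1 [ 0.4447 -0.0127  0.029 ] [ 0.4446 -0.0119  0.0284]
b2 [ 0.5814 -0.0242  0.029 ] [ 0.5817 -0.0225  0.0276]
piv [0.5564 0.0997 0.042 ] [0.5567 0.1028 0.04  ]
tip [0.5021 0.0958 0.1   ] [0.5027 0.1138 0.0896]
grip [0.5111 0.0826 0.1   ] [0.5123 0.1084 0.0848]
len 0.11467835805637759
yaw -5.369517690104494 C [0.51981661 0.01751579 0.015     ] pivot [0.5587621  0.11128278 0.015     ]
{'camera_matrix': array([[358.09934616,   0.        , 318.06681936],
       [  0.        , 358.09934616, 207.05175719],
       [  0.        ,   0.        ,   1.        ]]), 'tool_from_camera': array([[-1.61943721e-04,  9.54746293e-01,  2.97421401e-01,
         8.00590853e-02],
       [ 9.99999805e-01,  3.34085920e-04, -5.27949918e-04,
         7.22585426e-04],
       [-6.03422530e-04,  2.97421257e-01, -9.54746161e-01,
        -1.91856189e-01],
       [ 0.00000000e+00,  0.00000000e+00,  0.00000000e+00,
         1.00000000e+00]])}
[[-0.93  0.36 -0.  ]
 [ 0.36  0.93 -0.  ]
 [-0.   -0.   -1.  ]]
```

Emit:
apply_moves --pt "0 0.5 -0.78 0.05 0.056" --pt "0 0.5 -0.78 0.05 0.056" --pt "0 0.5 -0.78 0.05 0.056" --pt "0 0.5 -0.78 0.05 0.056" --pt "0 0.5 -0.78 0.05 0.056" --pt "0 0.5 -0.78 0.05 0.056" --pt "0 0.5 -0.78 0.05 0.056" --pt "0 0.5 -0.78 0.05 0.056" --pt "0 0.5 -0.78 0.05 0.056" --pt "0 0.5 -0.78 0.05 0.056" --pt "0 0 0 0 0" --pt "0 0 0 0 0"

```text
clock: 1.7
position: [0.5232, 0.1161, 0.2227]
ee_rot: [-0.135, -3.138, -0.001]
force: [0.5, 0.3, -0.6]
width: 0.004
gripper_force: 0.0
```

Run:
```python
from h import *
im,d,K,Rc,o,p=shot("wrist"); cv2.imwrite("pics/w1.png",im[:,:,::-1]); np.savez("w1.npz",d=d,Rc=Rc,o=o,K=K,im=im)
s=observe();print(s["clock"],s["joints"].round(2),R.from_rotvec(s["ee_rot"]).as_matrix().round(3))
```

```text
1.75 [-0.49  0.26  0.22  1.76 -0.06  1.13  1.23] [[-0.996  0.085 -0.001]
 [ 0.085  0.996  0.   ]
 [ 0.001  0.    -1.   ]]
```

View pics/w1.png

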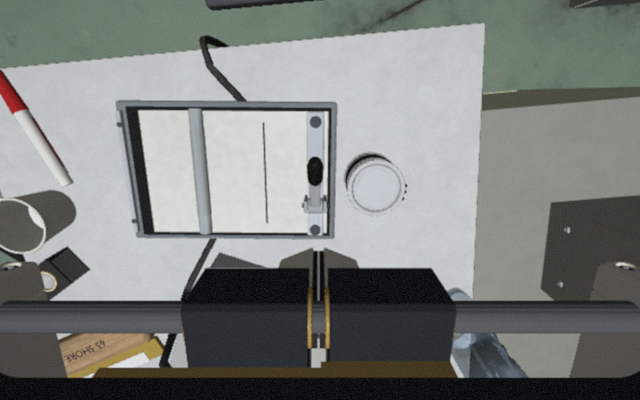

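Run:
```python
from h import *
w=np.load("w1.npz");K,Rc,o,d,im=[w[k] for k in("K","Rc","o","d","im")]
g=im.astype(int).sum(2)
sub=(g[105:235,250:280]<300); ys,xs=np.nonzero(sub); ys+=105;xs+=250
print(ys.min(),ys.max())
a=np.polyfit(ys,xs,1)
L=[onz(K,Rc,o,np.polyval(a,y),y,.015) for y in(ys.min()-.5,ys.max()+.5)]
ex=L[1]-L[0];n=np.linalg.norm(ex);ex/=n;ey=np.array([-ex[1],ex[0],0]);M=(L[0]+L[1])/2;C=M-.04*ey
print("line",L,n,"yaw",np.degrees(np.arctan2(ex[1],ex[0])),"M",M,"C",C,"piv",C+.03*ex+.097*ey)
m=(g[150:192,303:328]<110);ys,xs=np.nonzero(m);ys+=150;xs+=303
print("grip px",xs.mean(),ys.min(),ys.max())
for v in range(ys.min()-1,ys.max()+2,4):
    q=dep(K,Rc,o,xs.mean(),v,d); r=q-C; print(v,q.round(4),"board",(r@ex).round(4),(r@ey).round(4))
# bar rows: bright/dark edges per row
for v in (115,135,155,175,195,215,228):
    P=[dep(K,Rc,o,u,v,d)for u in range(180,222)]
    s=[p for p in P if p[2]>.0265]; u=[i+180 for i,p in enumerate(P) if p[2]>.0265]
    if s: c=np.mean([s[0],s[-1]],0); print("bar",v,u[0],u[-1],c.round(4),((c-M)@ex).round(4),((c-M)@ey).round(4))
```

```text
107 234
line [array([0.44985002, 0.06537001, 0.015     ]), array([0.59630669, 0.04624359, 0.015     ])] 0.14770029045415778 yaw -7.440398546035013 M [0.52307836 0.0558068  0.015     ] C [0.51789857 0.01614359 0.015     ] piv [0.56020696 0.10844202 0.015     ]
grip px 314.64761904761906 158 184
157 [0.497  0.1159 0.0876] board -0.0337 0.0962
161 [0.4999 0.1157 0.0918] board -0.0307 0.0964
165 [0.5032 0.1154 0.0935] board -0.0274 0.0965
169 [0.5071 0.1151 0.0925] board -0.0235 0.0967
173 [0.5115 0.1147 0.0893] board -0.0191 0.0968
177 [0.5156 0.1143 0.0876] board -0.015 0.097
181 [0.5208 0.1138 0.0817] board -0.0098 0.0972
185 [0.5262 0.1132 0.0755] board -0.0044 0.0973
bar 115 189 200 [ 0.4519 -0.0071  0.0271] -0.0625 -0.0716
bar 135 190 202 [ 0.4724 -0.0091  0.0279] -0.0419 -0.071
bar 155 192 204 [ 0.4937 -0.0113  0.0269] -0.0204 -0.0703
bar 175 194 206 [ 0.5157 -0.013   0.0274] 0.0015 -0.0692
bar 195 196 207 [ 0.5383 -0.0155  0.0276] 0.0243 -0.0687
bar 215 198 210 [ 0.5619 -0.017   0.0276] 0.0479 -0.0671
bar 228 200 210 [ 0.5776 -0.0186  0.0277] 0.0637 -0.0668
```

Run:
```python
from h import *
w=np.load("w1.npz");K,Rc,o,d,im=[w[k] for k in("K","Rc","o","d","im")]
g=im.astype(float).sum(2); P=[]
for v in range(118,228):
    r=g[v,257:274]; wt=np.clip(np.median(r)-r-60,0,None)
    if wt.sum()>100: P.append((v,257+(wt*np.arange(17)).sum()/wt.sum()))
P=np.array(P);print(P[0],P[-1],len(P))
a=np.polyfit(P[:,0],P[:,1],1)
L=[onz(K,Rc,o,np.polyval(a,y),y,.015) for y in(P[0,0]-.5,P[-1,0]+.5)]
ex=L[1]-L[0];n=np.linalg.norm(ex);ex/=n;ey=np.array([-ex[1],ex[0],0]);M=(L[0]+L[1])/2;C=M-.04*ey
pv=C+.03*ex+.097*ey;pv[2]=.0345
print("line",L,n,"yaw",np.degrees(np.arctan2(ex[1],ex[0])),"M",M,"C",C,"piv",pv)
for q in ([.4999,.1157,.0918],[.5071,.1151,.0925],[.5156,.1143,.0876],[.5208,.1138,.0817]):
    r=np.array(q)-pv;x,z=-r@[*ex[:2],0],r[2];rho=np.hypot(x,z);a=np.arctan2(z,x)-np.arcsin(min(1,.0105/rho));print(rho,a)
for b in ([.4519,-.0071,0],[.5776,-.0186,0]): print("bar",(np.array(b)-M)@ex,(np.array(b)-M)@ey)
```

```text
[123.         263.03167421] [222.         266.65248227] 100
line [array([0.46635963, 0.06158584, 0.015     ]), array([0.58139111, 0.05070498, 0.015     ])] 0.11554495082993081 yaw -5.403548065848106 M [0.52387537 0.05614541 0.015     ] C [0.52010857 0.01632317 0.015     ] piv [0.55910974 0.11006701 0.0345    ]
0.0825882121093607 0.6392754948689972
0.07806619780878259 0.7025705668144087
0.06877944436967741 0.7287724125081205
0.06090483982873634 0.7134168695191915
bar -0.06569970069695599 -0.06974227437301286
bar 0.06052466005511568 -0.06935400548311328
```

Emit:
apply_moves --pt "0 0.025 -0.014 -0.7 0" --pt "0 0.025 -0.014 -0.7 0" --pt "0 0.025 -0.014 -0.65 0" --pt "0 0 0 -0.15 0" --pt "0 0 0 0 0" --pt "0 0 0 0 0"

```text
clock: 2.5
position: [0.5291, 0.1139, 0.0925]
ee_rot: [0.134, 3.137, 0.002]
force: [-0.7, 0.8, 0.3]
width: 0.004
gripper_force: 0.0
```

Emit:
apply_moves --pt "0 -0.025 0 -0.14 0" --pt "0 -0.06 0.006 -0.06 0" --pt "0 -0.06 0.006 -0.06 0" --pt "0 -0.05 0.005 -0.065 0" --pt "0 -0.045 0.005 -0.065 0" --pt "0 -0.04 0.004 -0.07 0" --pt "0 -0.035 0.003 -0.07 0" --pt "0 0 0 0 0"

```text
clock: 3.5
position: [0.5087, 0.1149, 0.0589]
ee_rot: [-0.135, -3.138, 0.0]
force: [-0.5, 0.2, -0.3]
width: 0.007
gripper_force: 0.1
```

Emit:
apply_moves --pt "0 -0.03 0.003 -0.075 0" --pt "0 -0.025 0.003 -0.075 0" --pt "0 -0.015 0.002 -0.07 0" --pt "0 -0.01 0 -0.05 0" --pt "0 0 0 0 0"

```text
clock: 4.12
position: [0.5044, 0.1153, 0.0427]
ee_rot: [-0.135, -3.139, 0.0]
force: [-0.2, -0.8, -0.1]
width: 0.001
gripper_force: 0.2
```

Run:
```python
from h import *
im,d,K,Rc,o,p=shot("side"); cv2.imwrite("pics/c2.png",cv2.resize(im[140:285,260:390,::-1],None,fx=4,fy=4,interpolation=cv2.INTER_CUBIC))
```

```text
(no output)
```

View pics/c2.png

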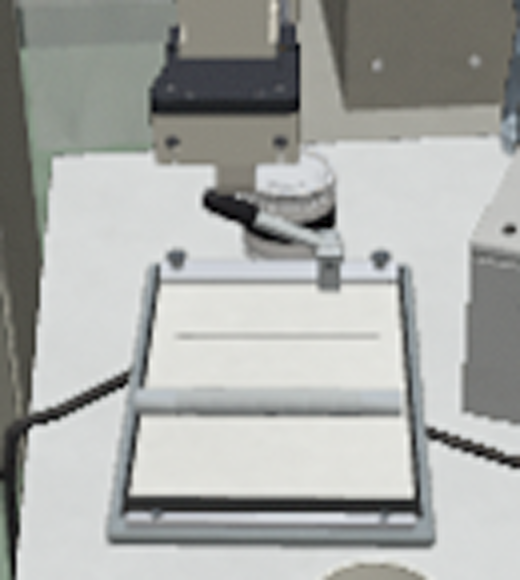

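Run:
```python
from h import *
im,d,K,Rc,o,p=shot("side")
f=lambda x,y:(260+x/4-.4,140+y/4-.4)
for n,x,y in [("tip",212,200),("grip",232,206),("gripn",248,214),("arm",280,226),("fing",236,175),("fing",236,185),("fing",222,180),("fing",250,185),("fork",330,250)]:
    u,v=f(x,y); print(n,dep(K,Rc,o,round(u),round(v),d).round(4))
a=cv2.resize(im[170:215,300:350,::-1],None,fx=8,fy=8,interpolation=cv2.INTER_CUBIC)
im,d,K,Rc,o,p=shot("wrist")
b=cv2.resize(im[60:330,220:420,::-1],None,fx=2,fy=2)
c=np.zeros((540,800,3),np.uint8);c[:360,:400]=a;c[:540,400:]=b;cv2.imwrite("pics/c3.png",c)
```

```text
tip [0.4916 0.1102 0.0733]
grip [0.5029 0.1095 0.0704]
gripn [0.5121 0.1118 0.0631]
arm [0.5308 0.1162 0.0512]
fing [0.5054 0.1002 0.0968]
fing [0.5052 0.101  0.0886]
fing [0.4963 0.0986 0.093 ]
fing [0.5118 0.0968 0.0907]
fork [0.5578 0.1045 0.0405]
```

View pics/c3.png

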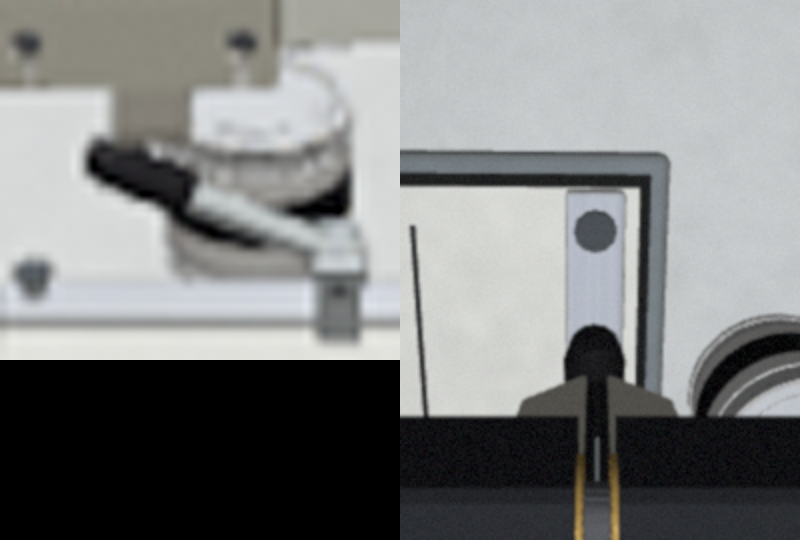

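Emit:
apply_moves --pt "0 0 0.06 0.1 0" --pt "0 0 0 0.6 0" --pt "0 0 0 0.6 0" --pt "0 0 0 0 0.349" --pt "0 0 0 0 0.349" --pt "0 0 0 0 0.349" --pt "0 0 0 0 0.349" --pt "0 0 0 0 0.349" --pt "0 0 0 0 0.349" --pt "0 0 0 0 0.349" --pt "0 0 0 0 0.349"

```text
clock: 5.65
position: [0.5046, 0.1191, 0.1214]
ee_rot: [-1.921, 2.485, -0.001]
force: [0.3, -0.4, 0.8]
width: 0.007
gripper_force: 0.0
```

Emit:
apply_moves --pt "0 0 0 0 0.349" --pt "0 0 0 0 0" --pt "0 0 0 0 0"

```text
clock: 6.02
position: [0.5045, 0.119, 0.1211]
ee_rot: [-2.119, 2.319, -0.0]
force: [0.2, 0.1, 0.5]
width: 0.005
gripper_force: 0.0
```

Run:
```python
from h import *
s=observe();print(s["position"],s["joints"].round(2),R.from_rotvec(s["ee_rot"]).as_matrix().round(3))
im,d,K,Rc,o,p=shot("wrist")
im2,d2,K2,Rc2,o2,_=shot("side")
c=np.zeros((400,800,3),np.uint8);c[:,:480]=im[:,80:560,::-1];c[:320,480:]=cv2.resize(im2[150:230,290:370,::-1],(320,320),interpolation=cv2.INTER_CUBIC);cv2.imwrite("pics/c4.png",c)
np.savez("w2.npz",d=d,K=K,Rc=Rc,o=o,im=im,d2=d2,K2=K2,Rc2=Rc2,o2=o2)
```

```text
[0.50445775 0.11900666 0.12114565] [-0.23  0.35 -0.14  1.91  0.06  0.89  2.66] [[-0.09  -0.996  0.   ]
 [-0.996  0.09   0.   ]
 [-0.    -0.    -1.   ]]
```

View pics/c4.png

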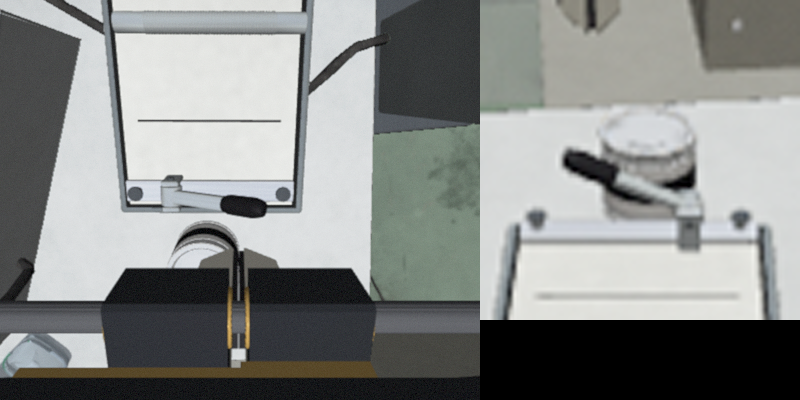

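Emit:
apply_moves --pt "0 0 0 0 -0.349" --pt "0 0 0 0 -0.349" --pt "0 0 0 0 -0.349" --pt "0 0 0 0 -0.349" --pt "0 0 0 0 -0.349" --pt "0 0 0 0 -0.349" --pt "0 0 0 0 -0.349" --pt "0 0 0 0 -0.349" --pt "0 0 0 0 -0.349" --pt "0 0 0 0 -0.349" --pt "0 0 0 0 -0.349" --pt "0 0 0 0 -0.349"

```text
clock: 7.62
position: [0.5044, 0.1192, 0.121]
ee_rot: [0.953, 2.993, 0.0]
force: [0.3, 0.1, 0.1]
width: 0.006
gripper_force: 0.0
```

Emit:
apply_moves --pt "0 0 0 0 -0.349" --pt "0 0 0 0 -0.349" --pt "0 0 0 0 -0.349" --pt "0 0 0 0 -0.349" --pt "0 0 0 0 -0.349" --pt "0 0 0 0 -0.349" --pt "0 0.05 -0.07 -0.2 0" --pt "0 0 0 -0.2 0" --pt "0 0 0 0 0" --pt "0 0 0 0 0"

```text
clock: 8.88
position: [0.5073, 0.1146, 0.0968]
ee_rot: [-2.314, -2.125, 0.001]
force: [1.5, 0.5, -0.1]
width: 0.003
gripper_force: 0.0
```

Run:
```python
from h import *
s=observe();print(s["position"],s["joints"].round(2),R.from_rotvec(s["ee_rot"]).as_matrix().round(3))
w=np.load("w2.npz");K,Rc,o,d,im=[w[k] for k in("K","Rc","o","d","im")]
m=(im[190:225,290:360].astype(int).sum(2)<110).astype(np.uint8)
n,l,st,c=cv2.connectedComponentsWithStats(m);i=1+st[1:,4].argmax();ys,xs=np.nonzero(l==i);ys+=190;xs+=290
print(st[i])
for u in range(xs.min(),xs.max(),6):
    v=ys[xs==u]; P=[dep(K,Rc,o,u,q,d) for q in v]; k=np.argmax([q[2] for q in P]); print(u,P[0].round(4),P[-1].round(4),P[k].round(4))
```

```text
[0.50734978 0.11455651 0.09679342] [-0.75  0.41  0.57  1.98 -0.29  0.84 -0.11] [[ 0.085  0.996 -0.   ]
 [ 0.996 -0.085 -0.   ]
 [-0.    -0.    -1.   ]]
[ 11   6  49  21 700]
301 [0.5172 0.1119 0.0626] [0.5174 0.1151 0.0647] [0.5174 0.1151 0.0647]
307 [0.5125 0.1082 0.0612] [0.5133 0.1185 0.0672] [0.4977 0.0396 0.313 ]
313 [0.508  0.1079 0.0637] [0.5089 0.1185 0.0706] [0.5084 0.1132 0.0709]
319 [0.5037 0.1085 0.0657] [0.5047 0.1195 0.0712] [0.5043 0.1153 0.0727]
325 [0.4995 0.109  0.068 ] [0.5005 0.1201 0.0726] [0.4977 0.0396 0.313 ]
331 [0.4952 0.1086 0.0707] [0.4963 0.12   0.0761] [0.4959 0.1148 0.0764]
337 [0.4911 0.1097 0.0706] [0.4922 0.1203 0.0764] [0.492  0.1178 0.0775]
343 [0.4872 0.1115 0.0731] [0.4879 0.1196 0.0753] [0.4878 0.1168 0.0771]
```

Emit:
apply_moves --pt "0 0 0 -0.25 0" --pt "0 0 0 -0.22 0" --pt "0 -0.03 0.003 -0.05 0" --pt "0 -0.03 0.003 -0.05 0" --pt "0 -0.022 0.002 -0.05 0" --pt "0 -0.022 0.002 -0.05 0"

```text
clock: 9.62
position: [0.5012, 0.1155, 0.0568]
ee_rot: [2.314, 2.124, 0.001]
force: [0.7, 0.8, -0.2]
width: 0.002
gripper_force: 0.0
```

Emit:
apply_moves --pt "0 -0.016 0.002 -0.05 0" --pt "0 -0.016 0.002 -0.05 0" --pt "0 -0.012 0.001 -0.05 0" --pt "0 -0.012 0.001 -0.05 0" --pt "0 0 0 -0.05 0" --pt "0 0 0 0 0"

```text
clock: 10.38
position: [0.4976, 0.1157, 0.0416]
ee_rot: [-2.314, -2.124, 0.001]
force: [-0.4, -0.6, 1.5]
width: 0.004
gripper_force: 0.1
```

Run:
```python
from h import *
im,d,K,Rc,o,p=shot("side")
a=cv2.resize(im[165:230,285:365,::-1],(640,520),interpolation=cv2.INTER_CUBIC);cv2.imwrite("pics/c5.png",a)
```

```text
(no output)
```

View pics/c5.png

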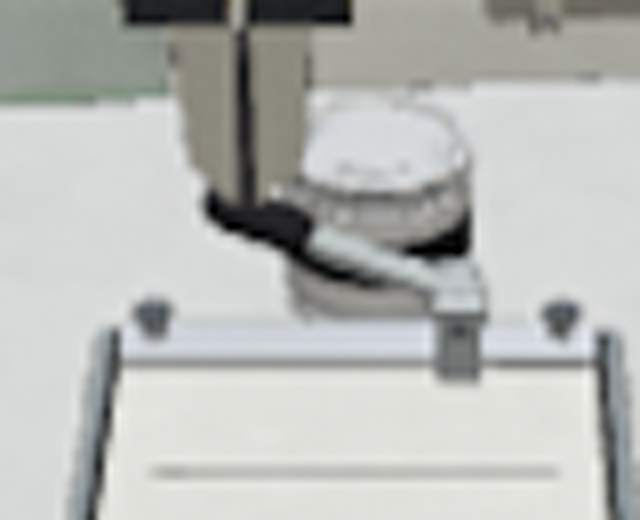

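Run:
```python
from h import *
im,d,K,Rc,o,p=shot("side")
for x,y in [(210,150),(215,180),(218,195),(280,150),(275,185),(225,212),(250,220),(280,230),(300,238),(350,255),(400,270),(460,290),(390,140)]:
    print(x,y,dep(K,Rc,o,round(285+x/8-.4),round(165+y/8-.4),d).round(4))
print(observe()["position"],observe()["force"])
```

```text
210 150 [0.4877 0.1074 0.0936]
215 180 [0.4872 0.1043 0.085 ]
218 195 [0.4894 0.1073 0.0778]
280 150 [0.5079 0.1064 0.0931]
275 185 [0.5052 0.1036 0.0818]
225 212 [0.4915 0.1088 0.0715]
250 220 [0.4983 0.1088 0.0684]
280 230 [0.5074 0.11   0.0645]
300 238 [0.5119 0.1087 0.0623]
350 255 [0.5259 0.1122 0.054 ]
400 270 [0.5422 0.113  0.047 ]
460 290 [0.5579 0.1054 0.0427]
390 140 [0.5429 0.1773 0.0531]
[0.49789981 0.11567191 0.04174737] [ 0.54171699  0.82563225 -0.17327349]
```

Run:
```python
from h import *
def proj(K,Rc,o,P):
    c=Rc.T@(np.array(P)-o); a=K@[c[0],-c[1],-c[2]]; return (a[:2]/a[2]).round(1)
im,d,K,Rc,o,p=shot("side"); t=observe()["position"]
for dz in (0,.0188,.03,.05): print("side",proj(K,Rc,o,t+[0,0,dz]), proj(K,Rc,o,t+[0,-.0095,dz]))
print("crop tip now at", 285+245/8,165+200/8)
im,d,K,Rc,o,p=shot("wrist"); print("wrist TCP",proj(K,Rc,o,t),proj(K,Rc,o,t+[0,0,.03]))
c=im[150:400,220:420,::-1]; cv2.imwrite("pics/c6.png",cv2.resize(c,(480,600),interpolation=cv2.INTER_CUBIC))
for v in range(230,300,8): print(v,dep(K,Rc,o,300,v,d).round(3),dep(K,Rc,o,318,v,d).round(3))
```

```text
side [316.1 200.2] [316.2 202.4]
side [315.8 193.3] [316.  195.5]
side [315.7 189.2] [315.9 191.3]
side [315.4 181.6] [315.6 183.7]
crop tip now at 315.625 190.0
wrist TCP [316.8 242.6] [316.7 266.1]
230 [0.488 0.118 0.025] [0.499 0.117 0.024]
238 [0.487 0.112 0.023] [0.498 0.111 0.023]
246 [0.486 0.103 0.015] [0.499 0.123 0.064]
254 [0.491 0.128 0.083] [0.499 0.125 0.079]
262 [0.492 0.128 0.091] [0.499 0.125 0.087]
270 [0.497 0.153 0.147] [0.499 0.125 0.095]
278 [0.497 0.153 0.152] [0.505 0.196 0.234]
286 [0.497 0.153 0.157] [0.499 0.12  0.099]
294 [0.497 0.153 0.16 ] [0.499 0.117 0.1  ]
```

View pics/c6.png

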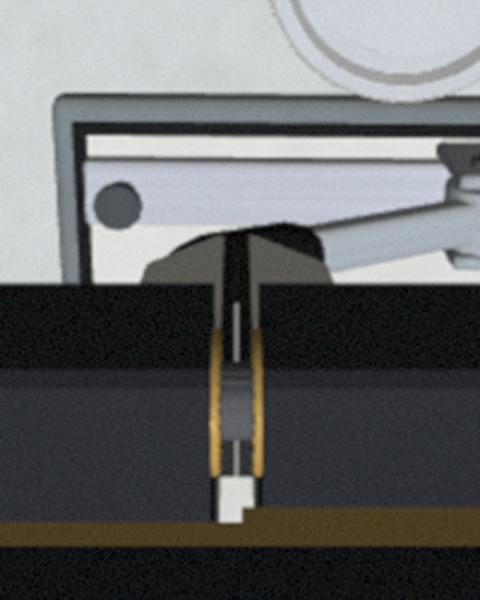

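Emit:
apply_moves --pt "0 -0.03 0.003 -0.05 0" --pt "0 -0.03 0.003 -0.05 0" --pt "0 -0.02 0.002 -0.05 0" --pt "0 0 0 0 0"

```text
clock: 11.08
position: [0.4926, 0.1162, 0.0325]
ee_rot: [-2.314, -2.124, 0.001]
force: [0.1, -0.3, 0.1]
width: 0.001
gripper_force: 0.1
```

```bash
cat > lev.py <<'E'
from h import *
im,d,K,Rc,o,p=shot("side")
pv=np.array([.5591,.1101,.0345]);ex=np.array([.9956,-.0942])
# arm of lever: points from depth with z>.03, between pivot and grip, y .095-.125
vv,uu=np.mgrid[170:215,295:350]; P=np.array([dep(K,Rc,o,u,v,d) for u,v in zip(uu.ravel(),vv.ravel())])
r=P-pv; x=-(r[:,:2]@ex); y=r[:,:2]@[.0942,.9956]
m=(abs(y)<.009)&(x>.012)&(x<.045)&(P[:,2]>.03)&(P[:,2]<.03+x*1.2+.02)
a=np.polyfit(x[m],r[m,2],1); print("n",m.sum(),"lever angle",np.arctan(a[0]).round(3),"z at pivot",a[1].round(4)); s=observe();print(s["position"].round(4),s["force"].round(1))
E
python3 lev.py
```

```text
n 62 lever angle 0.272 z at pivot 0.0044
[0.4926 0.1162 0.0325] [-0.4 -0.5 -0.1]
```

Emit:
apply_moves --pt "0 -0.015 0.001 -0.05 0" --pt "0 -0.015 0.001 -0.05 0" --pt "0 -0.01 0.001 -0.05 0" --pt "0 -0.01 0 -0.05 0" --pt "0 0 0 -0.05 0" --pt "0 0 0 0 0"

```text
clock: 11.88
position: [0.49, 0.1163, 0.0175]
ee_rot: [2.314, 2.124, -0.0]
force: [-0.2, -0.1, 0.6]
width: 0.004
gripper_force: 0.0
```

```bash
python3 lev.py
```

```text
n 60 lever angle 0.064 z at pivot 0.0044
[0.4901 0.1163 0.0176] [-0.6  0.3  0.2]
```

Emit:
apply_moves --pt "0 0 0 -0.03 0" --pt "0 0 0 -0.03 0" --pt "0 0 0 0 0"

```text
clock: 12.3
position: [0.4899, 0.1163, 0.014]
ee_rot: [2.314, 2.124, -0.0]
force: [-1.4, 0.1, 0.8]
width: 0.004
gripper_force: 0.2
```

Emit:
apply_moves --pt "0 0 0 -0.03 0" --pt "0 0 0 -0.02 0" --pt "0 0 0 0 0"

```text
clock: 12.68
position: [0.4898, 0.1164, 0.0113]
ee_rot: [-2.314, -2.124, 0.0]
force: [-2.2, -0.2, 6.1]
width: 0.003
gripper_force: 3.1
```

```bash
python3 lev.py
```

```text
n 70 lever angle 0.006 z at pivot 0.0036
[0.4898 0.1164 0.0113] [-1.8  0.6  5.5]
```

Emit:
apply_moves --pt "0 0 0 0.5 0" --pt "0 0 0 0.5 0" --pt "0 0.125 -0.75 0 0" --pt "0 0.125 -0.75 0 0" --pt "0 0.125 -0.75 0 0" --pt "0 0 0 -0.45 0" --pt "0 0 0 -0.45 0" --pt "0 0 0 0 0" --pt "0 0 0 0 0"

```text
clock: 13.85
position: [0.513, -0.0187, 0.0178]
ee_rot: [2.314, 2.124, 0.001]
force: [1.1, -0.3, -0.7]
width: 0.001
gripper_force: 0.0
```

```bash
cat > bar.py <<'E'
from h import *
im,d,K,Rc,o,p=shot("side")
M=np.array([.5239,.0561,.015]);ex=np.array([.9956,-.0942,0]);ey=np.array([.0942,.9956,0])
vv,uu=np.mgrid[205:262,288:372]; P=np.array([dep(K,Rc,o,u,v,d) for u,v in zip(uu.ravel(),vv.ravel())])
x=(P-M)@ex;y=(P-M)@ey;m=(P[:,2]>.0255)&(P[:,2]<.034)&(abs(x)<.078)&(y>-.1)&(y<.03)
b=np.median(y[m]);m&=abs(y-b)<.015
# per x-bin: crest ~ fit circle radius .008 about z=.023: y_c = y + sqrt(r^2-(z-.023)^2) (near side seen)
print("bar x range",x[m].min().round(4),x[m].max().round(4))
for l,h in((-.07,-.03),(.03,.07)):
    k=m&(x>l)&(x<h); print("x",l,h,"n",k.sum(),"y mean",y[k].mean().round(4),"min",y[k].min().round(4),"max",y[k].max().round(4),"zmax",P[k,2].max().round(4))
s=observe();print(s["clock"],s["position"].round(4),s["force"].round(1),"tip in line frame",((s["position"]-M)@ex).round(4),((s["position"]-M)@ey).round(4))
np.save("side_last.npy",im)
E
python3 bar.py; python3 lev.py
```

```text
bar x range -0.0742 0.0657
x -0.07 -0.03 n 88 y mean -0.0727 min -0.0794 max -0.0648 zmax 0.0312
x 0.03 0.07 n 75 y mean -0.0734 min -0.0794 max -0.0654 zmax 0.0316
13.9 [ 0.5133 -0.0186  0.0181] [ 0.  -0.7  0.1] tip in line frame -0.0035 -0.0754
n 8 lever angle -0.035 z at pivot 0.0065
[ 0.5134 -0.0185  0.0182] [0.7 0.  0.6]
```

Emit:
apply_moves --pt "0 0 0 -0.15 0" --pt "0 0 0 -0.13 0" --pt "0 0 0 -0.02 0" --pt "0 0 0 0 0"

```text
clock: 14.45
position: [0.5123, -0.0187, -0.0011]
ee_rot: [-2.314, -2.124, 0.001]
force: [0.1, 0.8, -0.0]
width: 0.004
gripper_force: 0.0
```

Emit:
apply_moves --pt "0 0 0 -0.017 0" --pt "0 0 0 -0.017 0" --pt "0 0 0 0 0"

```text
clock: 14.82
position: [0.5127, -0.0186, -0.0026]
ee_rot: [2.314, 2.124, 0.001]
force: [-0.7, -0.2, 3.2]
width: 0.003
gripper_force: 1.8
```

Emit:
apply_moves --pt "0 0.006 0.066 0 0" --pt "0 0.006 0.066 0 0" --pt "0 0.006 0.066 0 0" --pt "0 0.006 0.066 0 0" --pt "0 0.006 0.066 0 0" --pt "0 0.006 0.066 0 0" --pt "0 0 0 0 0"

```text
clock: 15.7
position: [0.515, 0.006, -0.0027]
ee_rot: [2.313, 2.125, 0.001]
force: [-0.3, -0.2, 5.9]
width: 0.005
gripper_force: 2.8
```

```bash
python3 bar.py
```

```text
bar x range -0.0735 0.0642
x -0.07 -0.03 n 82 y mean -0.0618 min -0.0677 max -0.0559 zmax 0.0325
x 0.03 0.07 n 75 y mean -0.0611 min -0.0672 max -0.0542 zmax 0.0316
15.75 [ 0.515   0.0059 -0.0027] [-0.8  0.3  5.5] tip in line frame -0.0042 -0.0508
```

Emit:
apply_moves --pt "0 0 0 0.17 0" --pt "0 -0.024 -0.25 0 0" --pt "0 0 0 0 0" --pt "0 0 0 -0.17 0" --pt "0 0 0 0 0" --pt "0 0.006 0.066 0 0" --pt "0 0.006 0.066 0 0" --pt "0 0.006 0.066 0 0" --pt "0 0.006 0.066 0 0" --pt "0 0.006 0.066 0 0" --pt "0 0.006 0.066 0 0" --pt "0 0 0 0 0"

```text
clock: 17.25
position: [0.516, 0.0145, -0.0029]
ee_rot: [2.314, 2.125, 0.002]
force: [-0.2, 1.2, 10.5]
width: 0.006
gripper_force: 5.5
```

```bash
python3 bar.py
```

```text
bar x range -0.0741 0.0649
x -0.07 -0.03 n 81 y mean -0.0479 min -0.0543 max -0.0413 zmax 0.0311
x 0.03 0.07 n 68 y mean -0.0487 min -0.0543 max -0.0402 zmax 0.0317
17.3 [ 0.516   0.0144 -0.0029] [-0.3 -0.2 11.6] tip in line frame -0.0039 -0.0422
```

Emit:
apply_moves --pt "0 0 0 0.18 0" --pt "0 -0.018 -0.19 0 0" --pt "0 0 0 0 0" --pt "0 0 0 -0.17 0" --pt "0 0 0 0 0" --pt "0 0.008 0.08 0 0" --pt "0 0.008 0.08 0 0" --pt "0 0.008 0.08 0 0" --pt "0 0.008 0.08 0 0" --pt "0 0.008 0.08 0 0" --pt "0 0.008 0.08 0 0" --pt "0 0 0 0 0"

```text
clock: 18.8
position: [0.5169, 0.0319, -0.0025]
ee_rot: [-2.313, -2.125, 0.0]
force: [0.1, -0.1, 0.3]
width: 0.004
gripper_force: 0.1
```

```bash
python3 bar.py
```

```text
bar x range -0.0737 0.0655
x -0.07 -0.03 n 74 y mean -0.0329 min -0.0396 max -0.025 zmax 0.0313
x 0.03 0.07 n 65 y mean -0.0333 min -0.0389 max -0.0229 zmax 0.0311
18.85 [ 0.5168  0.0315 -0.0024] [ 0.1 -0.8  0. ] tip in line frame -0.0047 -0.0251
```

Emit:
apply_moves --pt "0 0 0 0.17 0" --pt "0 -0.023 -0.24 0 0" --pt "0 0 0 0 0" --pt "0 0 0 -0.173 0" --pt "0 0 0 0 0" --pt "0 0.007 0.073 0 0" --pt "0 0.007 0.073 0 0" --pt "0 0.007 0.073 0 0" --pt "0 0.007 0.073 0 0" --pt "0 0.007 0.073 0 0" --pt "0 0.007 0.073 0 0" --pt "0 0 0 0 0"

```text
clock: 20.35
position: [0.5188, 0.0439, -0.0028]
ee_rot: [2.313, 2.125, 0.001]
force: [-0.2, -0.1, 5.9]
width: 0.006
gripper_force: 3.1
```

```bash
python3 bar.py
```

```text
bar x range -0.0725 0.0639
x -0.07 -0.03 n 64 y mean -0.0209 min -0.0275 max -0.0164 zmax 0.0306
x 0.03 0.07 n 63 y mean -0.0204 min -0.0261 max -0.0142 zmax 0.0308
20.4 [ 0.5188  0.0437 -0.0028] [0.5 1.3 6.1] tip in line frame -0.0039 -0.0128
```

Emit:
apply_moves --pt "0 0 0 0.17 0" --pt "0 -0.021 -0.22 0 0" --pt "0 0 0 0 0" --pt "0 0 0 -0.17 0" --pt "0 0 0 0 0" --pt "0 0.007 0.073 0 0" --pt "0 0.007 0.073 0 0" --pt "0 0.007 0.073 0 0" --pt "0 0.007 0.073 0 0" --pt "0 0.007 0.073 0 0" --pt "0 0 0 0 0" --pt "0 0 0 0.17 0"

```text
clock: 21.9
position: [0.5183, 0.052, 0.007]
ee_rot: [-2.313, -2.124, 0.003]
force: [0.1, 0.3, -0.4]
width: 0.005
gripper_force: 0.0
```

Emit:
apply_moves --pt "0 0 0 0.6 0" --pt "0 0 0.5 0.6 0" --pt "0 0 0.5 0.6 0" --pt "0 0 0.5 0.6 0" --pt "0 0 0 0 0" --pt "0 0 0 0 0"

```text
clock: 22.65
position: [0.5185, 0.1412, 0.1512]
ee_rot: [-2.314, -2.124, 0.002]
force: [-0.7, -0.6, -0.6]
width: 0.005
gripper_force: 0.0
```

```bash
python3 bar.py
cat > wb.py <<'E'
from h import *
im,d,K,Rc,o,p=shot("wrist")
M=np.array([.5239,.0561,.015]);ex=np.array([.9956,-.0942,0]);ey=np.array([.0942,.9956,0])
vv,uu=np.mgrid[0:260,80:560]; k=d[:260,80:560]>0
P=np.array([dep(K,Rc,o,u,v,d) for u,v in zip(uu[k],vv[k])])
x=(P-M)@ex;y=(P-M)@ey;m=(P[:,2]>.0265)&(P[:,2]<.034)&(abs(x)<.08)&(y>-.08)&(y<.03)
print("x",x[m].min(),x[m].max(),"n",m.sum(),"cam",o)
for l,h in((-.068,-.04),(-.02,.02),(.04,.068)):
    q=m&(x>l)&(x<h)
    if q.sum(): print(l,h,"y mid",(y[q].min()+y[q].max())/2,y[q].mean(),y[q].min(),y[q].max())
cv2.imwrite("pics/w3.png",im[:,:,::-1])
E
python3 wb.py
```

```text
bar x range -0.0735 0.0645
x -0.07 -0.03 n 65 y mean -0.0094 min -0.0142 max -0.0041 zmax 0.032
x 0.03 0.07 n 58 y mean -0.0085 min -0.0138 max -0.0012 zmax 0.0315
22.7 [0.5183 0.1407 0.1508] [-0.4  0.2 -0.1] tip in line frame -0.0135 0.0837Traceback (most recent call last):
  File "wb.py", line 7, in <module>
    print("x",x[m].min(),x[m].max(),"n",m.sum(),"cam",o)
              ~~~~~~~~^^
    return umr_minimum(a, axis, None, out, keepdims, initial, where)
ValueError: zero-size array to reduction operation minimum which has no identity
```

Emit:
apply_moves --pt "0 0 -0.7 0 0" --pt "0 0 -0.7 0 0" --pt "0 0 -0.7 0 0" --pt "0 0 -0.6 0 0" --pt "0 0 0 0 0" --pt "0 0 0 0 0"

```text
clock: 23.5
position: [0.5185, -0.0203, 0.151]
ee_rot: [-2.315, -2.122, 0.002]
force: [0.1, 0.7, -0.2]
width: 0.005
gripper_force: 0.0
```

```bash
python3 wb.py
```

```text
x -0.07264618987295482 0.0672860643117073 n 2631 cam [0.52627103 0.06027777 0.34289454]
-0.068 -0.04 y mid -0.006086641267858587 -0.00600245940078717 -0.013089756397312599 0.0009164738615954238
-0.02 0.02 y mid -0.006079839484083453 -0.006015397750728547 -0.013483201383642372 0.0013235224154754652
0.04 0.068 y mid -0.006175540069845626 -0.006078401268860407 -0.013222870919981707 0.0008717907802904553
```

View pics/w3.png

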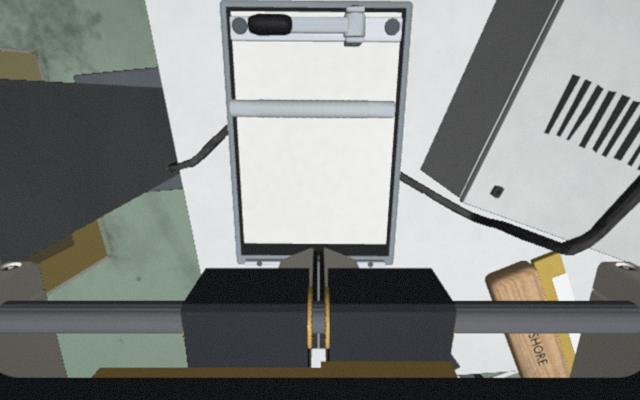

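Run:
```python
from h import *
im,d,K,Rc,o,p=shot("wrist")
M=np.array([.5239,.0561,.015]);ex=np.array([.9956,-.0942,0]);ey=np.array([.0942,.9956,0])
for u in (255,300,330,375):
    print(u,[(v,int(im[v,u].sum()),*np.round([((q:=dep(K,Rc,o,u,v,d))-M)@ey*1e3,q[2]*1e3],1)) for v in range(34,48)])
```

```text
255 [(34, 180, np.float64(50.5), np.float64(39.5)), (35, 441, np.float64(49.8), np.float64(38.9)), (36, 635, np.float64(51.6), np.float64(22.1)), (37, 661, np.float64(50.7), np.float64(23.0)), (38, 658, np.float64(50.2), np.float64(21.1)), (39, 655, np.float64(49.3), np.float64(22.4)), (40, 579, np.float64(48.7), np.float64(21.2)), (41, 517, np.float64(48.0), np.float64(20.9)), (42, 641, np.float64(47.5), np.float64(18.7)), (43, 709, np.float64(47.3), np.float64(14.9)), (44, 709, np.float64(46.4), np.float64(15.3)), (45, 706, np.float64(45.7), np.float64(14.8)), (46, 707, np.float64(44.9), np.float64(15.5)), (47, 711, np.float64(44.2), np.float64(14.6))]
300 [(34, 554, np.float64(51.2), np.float64(36.8)), (35, 645, np.float64(52.7), np.float64(21.6)), (36, 656, np.float64(52.0), np.float64(21.6)), (37, 646, np.float64(51.0), np.float64(22.9)), (38, 647, np.float64(50.5), np.float64(21.7)), (39, 652, np.float64(49.6), np.float64(22.6)), (40, 616, np.float64(48.9), np.float64(22.4)), (41, 502, np.float64(48.1), np.float64(22.5)), (42, 555, np.float64(47.8), np.float64(19.1)), (43, 704,
[... 851 characters left out ...]
 np.float64(44.7), np.float64(15.2))]
375 [(34, 680, np.float64(54.0), np.float64(21.7)), (35, 679, np.float64(53.0), np.float64(23.0)), (36, 676, np.float64(52.4), np.float64(22.3)), (37, 672, np.float64(51.5), np.float64(23.5)), (38, 673, np.float64(50.7), np.float64(23.5)), (39, 656, np.float64(50.0), np.float64(23.3)), (40, 661, np.float64(49.5), np.float64(22.1)), (41, 594, np.float64(48.7), np.float64(22.4)), (42, 487, np.float64(48.2), np.float64(20.4)), (43, 584, np.float64(47.8), np.float64(17.8)), (44, 703, np.float64(47.2), np.float64(16.4)), (45, 699, np.float64(46.5), np.float64(15.3)), (46, 699, np.float64(46.0), np.float64(13.8)), (47, 705, np.float64(44.8), np.float64(17.4))]
```

Emit:
apply_moves --pt "0 0.012 0.56 0 0" --pt "0 0.013 0.56 0 0" --pt "0 0 0 -0.8 0" --pt "0 0 0 -0.8 0" --pt "0 0 0 -0.7 0" --pt "0 0 0 0 0" --pt "0 0 0 0 0"

```text
clock: 24.48
position: [0.5214, 0.0474, 0.0149]
ee_rot: [2.314, 2.124, 0.001]
force: [0.5, 1.0, 0.6]
width: 0.003
gripper_force: 0.0
```

Emit:
apply_moves --pt "0 0 0 -0.17 0" --pt "0 0 0 -0.1 0" --pt "0 0 0 -0.015 0" --pt "0 0 0 0 0"

```text
clock: 24.98
position: [0.5212, 0.0473, -0.0027]
ee_rot: [2.314, 2.124, 0.002]
force: [-1.2, 0.2, 5.9]
width: 0.005
gripper_force: 3.1
```

Emit:
apply_moves --pt "0 0.005 0.051 0 0" --pt "0 0.005 0.051 0 0" --pt "0 0.005 0.051 0 0" --pt "0 0.005 0.051 0 0" --pt "0 0 0 0 0" --pt "0 0 0 0 0" --pt "0 0 0 0.08 0" --pt "0 0 0 0.5 0" --pt "0 0 0 0.9 0" --pt "0 0 0 0.9 0"

```text
clock: 26.22
position: [0.5214, 0.059, 0.141]
ee_rot: [-2.315, -2.124, 0.001]
force: [0.0, 0.9, 0.5]
width: 0.002
gripper_force: 0.0
```

Emit:
apply_moves --pt "0 0 -0.65 0 0" --pt "0 0 -0.65 0 0" --pt "0 0 0 0 0" --pt "0 0 0 0 0" --pt "0 0 0 0 0"

```text
clock: 26.85
position: [0.5218, -0.0175, 0.1393]
ee_rot: [-2.312, -2.126, 0.0]
force: [-0.0, 0.2, -0.3]
width: 0.004
gripper_force: 0.0
```

```bash
python3 wb.py; python3 lev.py
```

```text
x -0.07244848159529113 0.06739951309517102 n 2884 cam [0.52911332 0.06310459 0.331151  ]
-0.068 -0.04 y mid 6.236509380041881e-05 3.343174125084993e-05 -0.007052047225971814 0.0071767774135726515
-0.02 0.02 y mid -6.595522735022103e-05 4.170951451913167e-05 -0.007159725757466593 0.007027815302766151
0.04 0.068 y mid -9.313931753544271e-05 4.2587454907205835e-05 -0.006922075481514329 0.006735796846443444
n 71 lever angle -0.0 z at pivot 0.0038
[ 0.5218 -0.0177  0.1393] [-0.3 -0.7 -0.2]
```

Bar is on the line within 0.1 mm, lever folded, arm clear.

```bash
python3 -c "
from cell import arm
print(arm.sign_off())"
```

```text
the job is handed in; nothing more can be done
None
```

The job is handed in: the lever is folded down (about 0 rad), and both ends of the bar measured within about 0.1 mm of the start line. The arm was raised clear of everything and the bystanders were not touched. I have not seen the judge's result.

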